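# Release the tall battery pack from the charger

## Robot

A 7-joint arm with a two-finger parallel gripper is mounted at the origin on a cart in front of the work surface, level with it; the furniture and walls round the work are solid. World frame = base frame: x ahead of the robot, y to its left, z up, the work surface at z = 0. Lengths are in m, angles in rad, forces in N, time in s.
With the tool pointing down it reaches from about 0.4 to 0.75 m from the base axis. Payload 19.5 kg.
Tool frame: the origin (TCP) lies on the centre line of the jaws, within the pads' length; the fingertips stand finger_overhang ahead of it and the grasp point (between the pads) lies 8 mm behind it (finger_overhang is the distance from the TCP to the fingertips, in m); z points along the fingers, y is the line along which they close (so a half turn about z gives the same grasp; the last joint's range is limited). The gripper opens to 85 mm and grips with 20 to 120 N. Pads are 22 mm wide; open, the fingers measure 114 mm over their backs; the gripper's body (76 mm by 85 mm) begins 54 mm behind the grasp point. The pads swing forward as they close: fully open they stand 13 mm farther back than shut.
Start: joints at [-1.157, 0.707, -0.028, 1.485, 0.022, 0.951, -0.075], TCP at [0.253, 0.516, 0.242] pointing down, gripper open.
Joint ranges: [-2.71, 2.71], [-0.32, 2.16], [-1.57, 1.52], [0, 2.45], [-1.46, 4.6], [0, 2.02], [-2.83, 2.83]. Speed limits (rad/s): [1.89, 1.89, 2.57, 2.57, 3.01, 3.01, 3.01].

## Interface

Orientations are given as [roll, pitch, yaw] about the fixed x, y, z axes, in that order (R = Rz(yaw) Ry(pitch) Rx(roll)).
In Python, from plant import * gives the robot as it stands.
- The arm moves only by the tool play_rows, never from a script. Its argument "plan" is a list of rows, each a list of 6 numbers: the shift along the tool's x, y, z in mm, then the turn, a rotation vector about the tool's x, y, z in rad. A call has 1 to 20 rows; each row shifts and turns the commanded pose from where the row before left it, along the tool's axes as they then stand; what a row does not reach is not made up. A row lasts 1/8 s, in which the tool goes at most 62.5 mm and 10.7 degrees, less where a joint would pass 70% of its speed; a pose out of reach is approached as far as the arm can. A call with a gripper value outside its range is refused whole. "jaw" is the opening in per cent of the stroke, from 0 (shut) to 100 (fully open), set as the call begins (left out, the last holds). The fingers move at their own pace and stop on an object; the grip force is fixed at half the most. Time passes only in rows, so rows that do not move let the fingers close. It gives the time, the measured TCP pose, the force, the opening and the grip force at its end, in the units of the state.
- state(): the state, without advancing time (a new reading comes with each control period).
- capture(name): name is "side" or "top"; returns the picture (400x640x3 uint8, red, green, blue); there is no depth.
- calibration(name): a dict with "camera_matrix" (3x3 intrinsics, pixels), "origin" and "orientation" of the camera in the world. Camera axes: x right, y down, z forward; pixel columns grow to the right and rows downward; lengths in m; the calibration is good to about 2 mm. A picture is of the moment at which its call begins. calibration takes no time and is no camera call.
- hand_in(): hands the job in; it is judged then, once.
The state is a dict: "clock": time; "joint_positions": joint angles; "dq": joint speeds; "effort": joint torques, N m; "eef_pos": TCP position; "tcp_rot": TCP orientation; "wrist_force": force on the tool from outside, world axes, zero at the start; "moment": the same for the moment, N m; "gripper_width": finger opening in m; "finger_force": force on a finger pad.
Only numpy, scipy, OpenCV 4.12 (cv2) and the standard library are available. Lean on these libraries where they do the work, as an engineer would, in place of code of your own. Each camera call takes 0.05 s, during which the arm holds its last target. There are 200 camera calls.

## Task

Take the taller of the two battery packs out of the bench charger: press its sprung tab fully in and lift the pack straight up with the tab held in. Lower it into the empty steel tray and set it down gently, standing upright, then let go. Leave the shorter pack latched in its bay.

Things in the scene. Friction and masses are not known exactly. Their poses are not given: they have to be found in the camera images.
- tall_pack_center (a point): Centre (half-way up) of the tall battery pack: dark upright block 48 (x) x 64 (y) x 125 mm high, 0.45 kg, in either bay of the charger; z up. Front face (-x, 24 mm off) has a grey ribbed thumb pad 32 wide x 30 high, its centre 35.5 mm above this point, 9 mm proud when out; back face plain. Thickness over pad and back 57 mm, 48 mm with the pad pressed flush. About 2 mm play in its bay.
- tall_tab (a joint): Tall pack's sprung tab: 0 = out, latched; grows as the thumb pad is pressed along the pack's +x (m); flush at 0.009. Spring 3.6 N at 0, 9 N at 0.009. Its tooth, low in the bay, catches under the charger's front lip and is clear from about 0.007; squeezing pad and back face between two fingers frees it. The pack leaves the bay after rising 42 mm.
- short_pack_center (a point): Centre (half-way up) of the short battery pack: the same block but 90 mm high, with the same kind of tab, in the other bay. Stays where it is.
- charger: Fixed grey twin-bay charger, 104 (x) x 232 (y) x 52 mm high. Origin on its underside, midway between the bays; z up, -x to the front, the side of the thumb pads. Bay centres at y = +60 and -60 mm; bay floors 10 mm above the bench, so seated packs stand 42 mm deep. Packs have the charger's yaw.
- tray: Fixed, empty, open steel tray, 150 (x) x 180 (y) x 28 mm high, walls and floor 4 mm thick; origin at the centre of its underside, on the bench; z up.

How it is judged:
On the way, in this order (a step that is already met when the one before it is completed fails the run):
1. the tall pack's tab is pressed in by more than 5 mm while the pack is still in its bay (value of joint tall_tab above 0.005 m and z of tall_pack_center in the frame of charger below 0.085 m and horizontal distance between tall_pack_center and charger below 0.075 m), for 0.05 s.
2. the tall pack is lifted clear of the charger, upright within 20 degrees (z of tall_pack_center in the frame of charger above 0.12 m and angle between tall_pack_center's own z axis and vertical below 0.35 rad), for 0.1 s.
3. the tall pack, still held with its tab in, is lowered to within 15 mm of the tray's floor (value of joint tall_tab above 0.004 m and z of tall_pack_center in the frame of tray below 0.0815 m and x of tall_pack_center in the frame of tray between -0.06 and 0.06 m and y of tall_pack_center in the frame of tray between -0.075 and 0.075 m), for 0.05 s.
At the end, for the whole second after the job is handed in: The tall pack stands on the floor of the tray (within 6 mm of resting height), inside its walls, upright within 8 degrees, its tab sprung out again; the short pack is still home in its bay (within 10 mm of its start) (x of tall_pack_center in the frame of tray between -0.06 and 0.06 m and y of tall_pack_center in the frame of tray between -0.075 and 0.075 m and z of tall_pack_center in the frame of tray below 0.072 m and angle between tall_pack_center's own z axis and vertical below 0.15 rad and value of joint tall_tab below 0.003 m and distance of short_pack_center from where it was at the start of the episode below 0.01 m); the robot touches nothing.
It fails at once if the short pack is pulled or pushed more than 15 mm from its place (distance of short_pack_center from where it was at the start of the episode above 0.015 m).
It also fails if it takes over 38 s, if anything falls off the work surface, if the arm or the gripper's body presses on something with over 40 N, if the wrist force passes 120 N, or if a joint passes its speed limit or range.

## Working session

There is one attempt and no reset: what is moved stays moved. The work goes in short steps, Python scripts to look and compute and a tool call to move; the robot and the scene stay as the last step left them, time stands still between calls to the robot, and variables do not carry over. Pictures are saved under pics/ and viewed, at most 10 in all, crops included, and the job is handed in when it is done.

Besides the shell and the picture viewer there is one more tool, called after "Request:" by a JSON object that holds its "method" and its "body", one argument or row to a line. play_rows: Moves the arm, as the interface text tells. Its arguments: {"type":"object","properties":{"plan":{"type":"array"},"jaw":{"type":"number"}},"required":["plan"]}

```bash
mkdir -p pics
python3 - <<'E'
from plant import *
import cv2
for n in("side","top"):
    cv2.imwrite(f"pics/{n}0.png",capture(n)[:,:,::-1]); c=calibration(n); print(n,c)
print(state())
E
```

```text
side {'camera_matrix': array([[452.48089466,   0.        , 320.38892321],
       [  0.        , 452.48089466, 197.21693067],
       [  0.        ,   0.        ,   1.        ]]), 'origin': array([ 0.5141741 , -0.84779405,  0.54391378]), 'orientation': array([-2.10283536,  0.00919336, -0.03007634])}
top {'camera_matrix': array([[427.62403962,   0.        , 322.86858722],
       [  0.        , 427.62403962, 196.4831911 ],
       [  0.        ,   0.        ,   1.        ]]), 'origin': array([ 0.344379  , -0.03102515,  0.94437703]), 'orientation': array([-2.93860894e+00,  1.45074596e-03, -1.45382514e+00])}
{'clock': 0.1, 'joint_positions': array([-1.15669374,  0.7070356 , -0.02762276,  1.48492296,  0.02199922,
        0.95089023, -0.0755212 ]), 'dq': array([-0.0003533 , -0.00082613, -0.00098155, -0.0025281 , -0.00192716,
        0.0006406 ,  0.00117096]), 'effort': array([ 1.83006414e-03, -8.84274316e+01,  1.23611659e+00, -2.36447042e+01,
        1.69418240e-02,  5.08733676e-03, -9.02135582e-06]), 'eef_pos': array([0.25300847, 0.51610984, 0.24188402]), 'tcp_rot': array([-3.14063913e+00,  2.32783327e-05,  2.68577156e+00]), 'wrist_force': array([-0.43168246, -0.44831777,  1.07849937]), 'moment': array([ 0.02321139, -0.02030028,  0.02645938]), 'finger_force': 0.0, 'gripper_width': 0.08533587147546827}
```

View pics/side0.png

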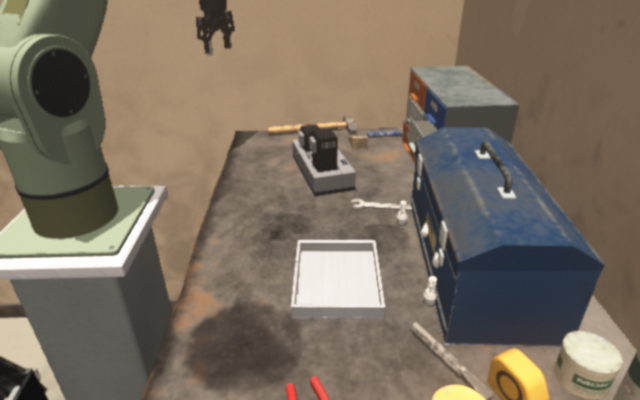

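View pics/top0.png

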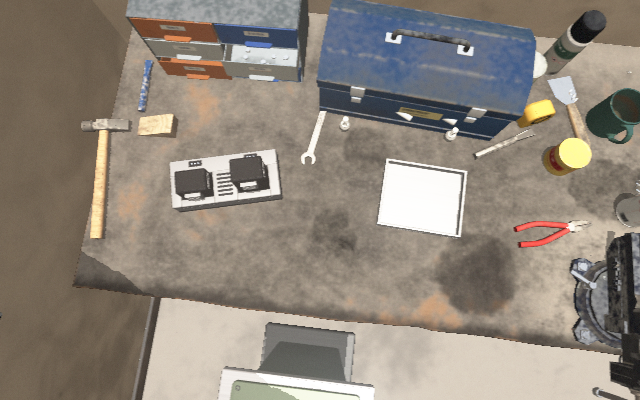

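Side: charger at (322,163), tall pack near the camera at (323,150), tray at (338,278). Top: charger at (226,180), tall pack (248,172), short pack (193,183), tray (422,198). I'll view enlarged crops of these.

Run:
```python
import cv2,numpy as np
s=cv2.imread("pics/side0.png");t=cv2.imread("pics/top0.png")
a=cv2.resize(s[115:200,280:365],(600,600),interpolation=cv2.INTER_CUBIC)
b=cv2.resize(t[140:220,160:290],(780,480),interpolation=cv2.INTER_CUBIC)
cv2.imwrite("pics/a.png",a);cv2.imwrite("pics/b.png",b)
```

```text
(no output)
```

View pics/a.png

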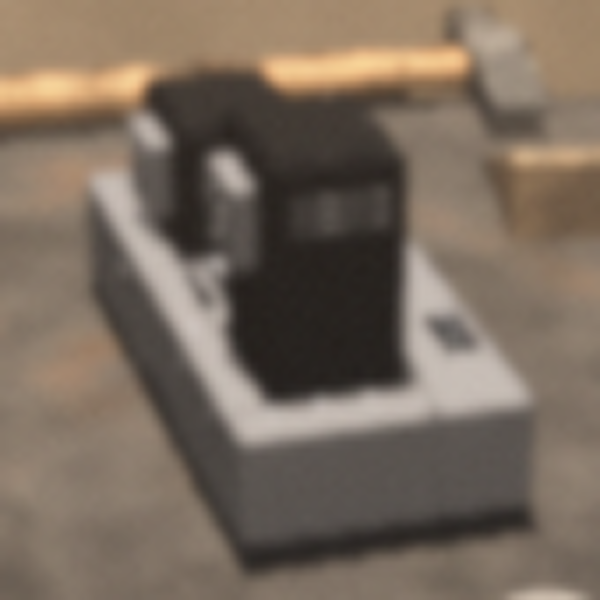

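View pics/b.png

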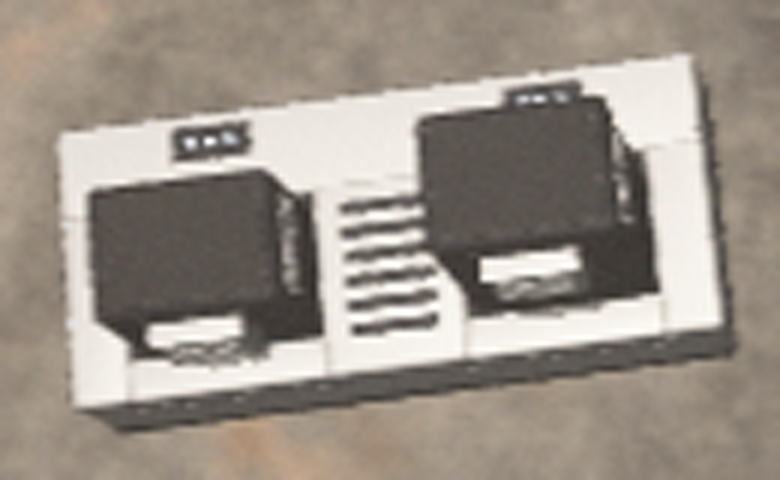

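Crop b: charger top corners are at crop pixels (62,132), (690,57), (727,330), (78,408). The tall pack is on the right, its top about (418,113), (605,95), (640,232), (440,248), with its pad facing the robot. I'll cast these onto planes.

```bash
cat > h.py <<'E'
import numpy as np,cv2
from scipy.spatial.transform import Rotation as R
def ray(cal,uv,z):
    K,o=cal["camera_matrix"],cal["origin"]; Rm=R.from_euler("xyz",cal["orientation"]).as_matrix()
    uv=np.atleast_2d(np.array(uv,float)); d=np.c_[uv,np.ones(len(uv))]@np.linalg.inv(K).T@Rm.T
    return o+d*((z-o[2])/d[:,2])[:,None]
E
python3 - <<'E'
from plant import *
from h import *
np.set_printoptions(precision=4,suppress=True)
ct,cs=calibration("top"),calibration("side")
B=lambda p:(np.array(p)+.5)/6-.5+[160,140]
A=lambda p:(np.array(p)+.5)*85/600-.5+[280,115]
def rep(n,P):
    print(n,P[:,:2].tolist() and P[:,:2].round(4).tolist()); print("  ctr",P.mean(0)); e=np.diff(np.r_[P,P[:1]],axis=0); print("  len",np.linalg.norm(e,axis=1), "ang",np.arctan2(e[:,1],e[:,0]))
rep("charger",ray(ct,B([(62,132),(690,57),(727,330),(78,408)]),.052))
rep("tall top",ray(ct,B([(418,113),(605,95),(640,232),(440,248)]),.135))
rep("short top",ray(ct,B([(90,190),(268,170),(295,297),(104,322)]),.100))
# side view: charger front-near corner, back-near corner, front-far
rep("charger side",ray(cs,A([(245,442),(533,400),(95,178)]),.052))
for n,c in(("top",ct),("side",cs)):
    im=cv2.imread(f"pics/{n}0.png");g=im.min(axis=2)
    m=(g>(190 if n=="top" else 150)).astype(np.uint8)
    if n=="side": m[:, :285]=0;m[:,395:]=0;m[:230]=0;m[325:]=0
    else: m[:,370:]*=1;m[:,:370]=0;m[:,475:]=0;m[:150]=0;m[245:]=0
    k=max(cv2.findContours(m,cv2.RETR_EXTERNAL,cv2.CHAIN_APPROX_NONE)[0],key=cv2.contourArea)
    q=cv2.approxPolyDP(cv2.convexHull(k),8,True)[:,0];print(q.tolist())
    rep("tray "+n,ray(c,q,.028))
E
```

```text
charger [[0.5648, 0.3301], [0.6192, 0.1086], [0.5203, 0.0814], [0.4657, 0.3054]]
  ctr [0.5425 0.2064 0.052 ]
  len [0.2281 0.1026 0.2305 0.1021] ang [-1.3298 -2.8733  1.8099  0.2443]
tall top [[0.5642, 0.1816], [0.5775, 0.1215], [0.5329, 0.1035], [0.52, 0.1672]]
  ctr [0.5487 0.1435 0.135 ]
  len [0.0615 0.0481 0.065  0.0465] ang [-1.3541 -2.7565  1.7698  0.3152]
short top [[0.5338, 0.2973], [0.5478, 0.2384], [0.5051, 0.2217], [0.4891, 0.2841]]
  ctr [0.519  0.2604 0.1   ]
  len [0.0606 0.0458 0.0644 0.0466] ang [-1.3377 -2.769   1.8217  0.2879]
charger side [[0.5234, 0.0798], [0.6206, 0.1053], [0.4693, 0.3007]]
  ctr [0.5378 0.1619 0.052 ]
  len [0.1005 0.2471 0.2274] ang [ 0.2564  2.2297 -1.3307]
[[386, 159], [466, 171], [460, 236], [377, 223]]
tray top [[0.6326, -0.1374], [0.6256, -0.3157], [0.4798, -0.3101], [0.4871, -0.1306]]
  ctr [ 0.5563 -0.2235  0.028 ]
  len [0.1784 0.1459 0.1796 0.1457] ang [-1.6097  3.1031  1.5303 -0.0465]
[[374, 240], [383, 307], [291, 306], [298, 240]]
tray side [[0.6344, -0.1393], [0.6248, -0.3198], [0.4786, -0.3118], [0.4875, -0.133]]
  ctr [ 0.5563 -0.226   0.028 ]
  len [0.1808 0.1465 0.179  0.147 ] ang [-1.6238  3.0868  1.5209 -0.0428]
```

```bash
cat >> h.py <<'E'
def shift(s,target):
    "world target -> tool-axis shift in mm"
    return 1000*R.from_euler("xyz",s["tcp_rot"]).as_matrix().T@(np.array(target)-s["eef_pos"])
E
python3 - <<'E'
import plant
print([k for k in dir(plant) if k[0]!='_'], getattr(plant,"finger_overhang",None))
from h import *
s=plant.state(); r=R.from_euler("xyz",s["tcp_rot"])*R.from_rotvec([0,0,.87])
s["tcp_rot"]=r.as_euler("xyz");print(s["tcp_rot"],shift(s,[.5485,.1443,.242]))
E
```

```text
['Unreachable', 'calibration', 'capture', 'finger_overhang', 'hand_in', 'state'] 0.011
[-3.14099559e+00  7.43814495e-04  1.81577177e+00] [-4.32375083e+02  1.96493237e+02  8.83034527e-02]
```

Request:
{"method": "play_rows", "body": {
  "plan": [
    [0,0,0,0,0,0.174],
    [0,0,0,0,0,0.174],
    [0,0,0,0,0,0.174],
    [0,0,0,0,0,0.174],
    [0,0,0,0,0,0.174],
    [-43,19.6,0,0,0,0],
    [-43,19.6,0,0,0,0],
    [-43,19.6,0,0,0,0],
    [-43,19.6,0,0,0,0],
    [-43,19.6,0,0,0,0],
    [-43,19.6,0,0,0,0],
    [-43,19.6,0,0,0,0],
    [-43,19.6,0,0,0,0],
    [-43,19.6,0,0,0,0],
    [-43,19.6,0,0,0,0],
    [0,0,0,0,0,0],
    [0,0,0,0,0,0]
  ],
  "jaw": 100
}}

```text
clock: 2.22
eef_pos: [0.5472, 0.147, 0.242]
tcp_rot: [-3.141, -0.0, 1.816]
wrist_force: [-0.0, 0.5, -0.4]
gripper_width: 0.0852
finger_force: 0.0
```

Run:
```python
from plant import *
from h import *
s=state();print(s["clock"],s["eef_pos"],s["tcp_rot"],shift(s,[.5485,.1443,.098]))
a=capture("side")[70:220,240:400,::-1];t=capture("top")[110:230,160:320,::-1]
cv2.imwrite("pics/c.png",np.vstack([cv2.resize(a,(480,450)),cv2.resize(t,(480,360))])[:, :])
cv2.imwrite("pics/c.png",np.hstack([cv2.resize(a,(400,375),interpolation=2),cv2.resize(t,(400,300),interpolation=2)[:300] if 0 else cv2.copyMakeBorder(cv2.resize(t,(400,300),interpolation=2),0,75,0,0,0)]))
```

```text
2.225 [0.54717732 0.14704543 0.24202774] [-3.14086527e+00 -3.66823616e-04  1.81597089e+00] [ -3.03720512   0.72149873 144.0261452 ]
```

View pics/c.png

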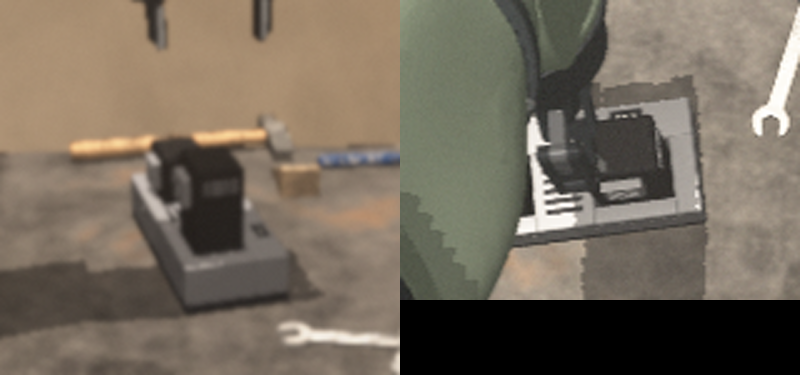

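The side crop shows the fingers (157 and 262) straddling the tall pack (175–242). Next I'll correct by 3 mm and descend.

Request:
{"method": "play_rows", "body": {
  "plan": [
    [-3,0.7,20,0,0,0],
    [0,0,30,0,0,0],
    [0,0,30,0,0,0],
    [0,0,24,0,0,0],
    [0,0,20,0,0,0],
    [0,0,12,0,0,0],
    [0,0,8,0,0,0],
    [0,0,0,0,0,0],
    [0,0,0,0,0,0]
  ]
}}

```text
clock: 3.45
eef_pos: [0.5492, 0.144, 0.0988]
tcp_rot: [3.141, 0.0, 1.816]
wrist_force: [0.0, 0.1, 0.1]
gripper_width: 0.0857
finger_force: 0.0
```

Run:
```python
from plant import *
from h import *
s=state();print(s["clock"],s["eef_pos"],s["wrist_force"])
a=capture("side")[90:190,270:370,::-1];cv2.imwrite("pics/d.png",cv2.resize(a,(600,600),interpolation=2))
```

```text
3.45 [0.54917718 0.14400846 0.09883887] [0.02149439 0.09759141 0.08542309]
```

View pics/d.png

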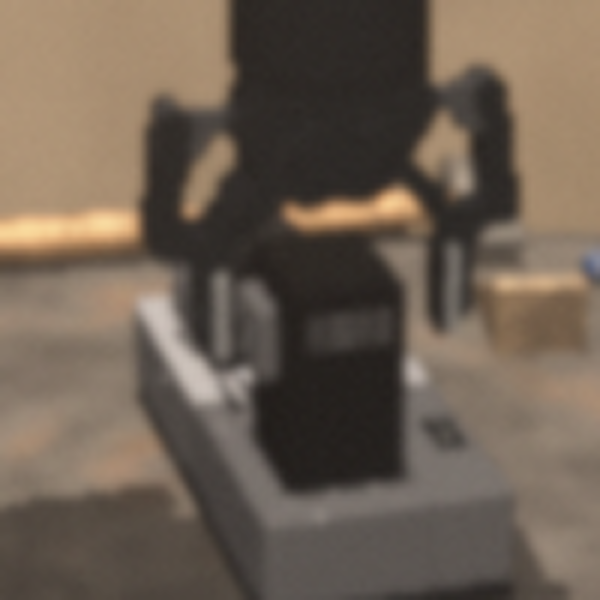

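The picture shows the front finger (x≈225) beside the grey pad (x≈262) and the back finger (x≈450) behind the pack. Both are at pad height and well centred, so I'll close.

Request:
{"method": "play_rows", "body": {
  "plan": [
    [0,0,0,0,0,0],
    [0,0,0,0,0,0],
    [0,0,0,0,0,0],
    [0,0,0,0,0,0],
    [0,0,0,0,0,0],
    [0,0,0,0,0,0],
    [0,0,0,0,0,0],
    [0,0,0,0,0,0],
    [0,0,0,0,0,0],
    [0,0,0,0,0,0]
  ],
  "jaw": 0
}}

```text
clock: 4.75
eef_pos: [0.5486, 0.1438, 0.0986]
tcp_rot: [-3.141, 0.0, 1.816]
wrist_force: [-4.7, -0.3, 7.2]
gripper_width: 0.0479
finger_force: 63.3
```

Width is 47.9 mm, so the tab is flush. Lifting, slowly at first.

Request:
{"method": "play_rows", "body": {
  "plan": [
    [0,0,-3,0,0,0],
    [0,0,-4,0,0,0],
    [0,0,-5,0,0,0],
    [0,0,0,0,0,0]
  ]
}}

```text
clock: 5.25
eef_pos: [0.5491, 0.1439, 0.1107]
tcp_rot: [3.141, 0.0, 1.816]
wrist_force: [0.5, -0.5, -3.3]
gripper_width: 0.0473
finger_force: 62.3
```

Only the pack's weight shows on the wrist. Lifting clear.

Request:
{"method": "play_rows", "body": {
  "plan": [
    [0,0,-10,0,0,0],
    [0,0,-15,0,0,0],
    [0,0,-20,0,0,0],
    [0,0,-20,0,0,0],
    [0,0,-20,0,0,0],
    [0,0,-15,0,0,0],
    [0,0,-10,0,0,0],
    [0,0,0,0,0,0],
    [0,0,0,0,0,0]
  ]
}}

```text
clock: 6.38
eef_pos: [0.5487, 0.1439, 0.2199]
tcp_rot: [-3.141, 0.0, 1.816]
wrist_force: [0.7, -0.3, -4.3]
gripper_width: 0.0471
finger_force: 62.6
```

Run:
```python
from plant import *
from h import *
s=state();print(s["clock"],s["eef_pos"],shift(s,[.5563,-.2248,s["eef_pos"][2]]))
a=capture("side")[40:190,270:390,::-1];cv2.imwrite("pics/e.png",cv2.resize(a,(480,600),interpolation=2))
```

```text
6.375 [0.54870238 0.14390214 0.21989018] [-3.59532380e+02 -8.20697933e+01  8.57867597e-02]
```

View pics/e.png

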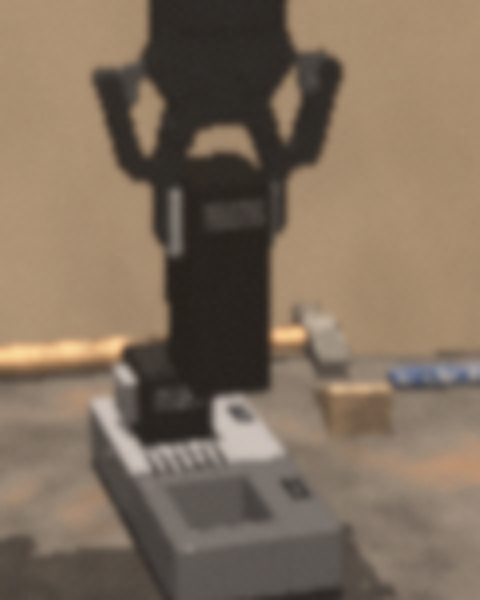

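The tall pack hangs upright between the fingers (bottom near row 388), clear of the charger, and the short pack is still seated. Moving to the tray.

Request:
{"method": "play_rows", "body": {
  "plan": [
    [-15,-3.4,0,0,0,0],
    [-30,-6.8,0,0,0,0],
    [-30,-6.8,0,0,0,0],
    [-30,-6.8,0,0,0,0],
    [-30,-6.8,0,0,0,0],
    [-30,-6.8,0,0,0,0],
    [-30,-6.8,0,0,0,0],
    [-30,-6.8,0,0,0,0],
    [-30,-6.8,0,0,0,0],
    [-30,-6.8,0,0,0,0],
    [-30,-6.8,0,0,0,0],
    [-30,-6.8,0,0,0,0],
    [-15,-3.9,0,0,0,0],
    [0,0,0,0,0,0.1],
    [0,0,0,0,0,0.1],
    [0,0,0,0,0,0.09],
    [0,0,0,0,0,0],
    [0,0,0,0,0,0]
  ]
}}

```text
clock: 8.68
eef_pos: [0.5565, -0.2252, 0.2202]
tcp_rot: [-3.141, -0.0, 1.528]
wrist_force: [0.2, -0.1, -4.2]
gripper_width: 0.0474
finger_force: 62.8
```

Run:
```python
from plant import *
from h import *
s=state();print(s["clock"],s["eef_pos"],shift(s,[.5563,-.2248,s["eef_pos"][2]]))
a=capture("side")[100:340,240:440,::-1];cv2.imwrite("pics/f.png",cv2.resize(a,(500,600),interpolation=2))
```

```text
8.675 [ 0.55646945 -0.22519334  0.22024792] [ 3.85725954e-01 -1.86133319e-01  7.19706621e-05]
```

View pics/f.png

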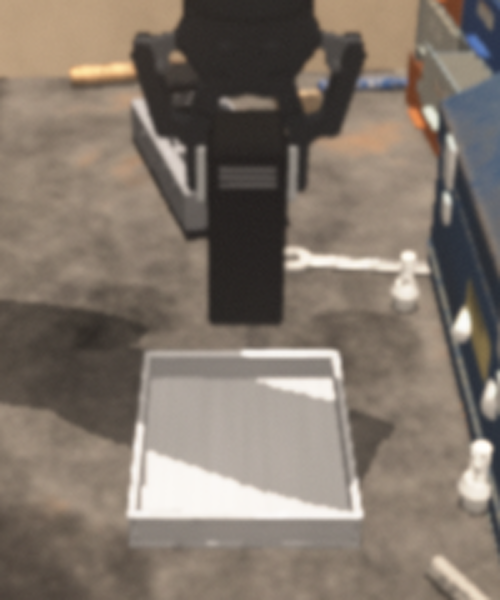

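The pack hangs above the middle of the tray (tray rim spans x 130–360). Resting TCP height should be about 0.0926, so I'll lower to 8 mm above that and then creep.

Request:
{"method": "play_rows", "body": {
  "plan": [
    [0,0,10,0,0,0],
    [0,0,20,0,0,0],
    [0,0,20,0,0,0],
    [0,0,20,0,0,0],
    [0,0,20,0,0,0],
    [0,0,15,0,0,0],
    [0,0,10,0,0,0],
    [0,0,4,0,0,0],
    [0,0,0,0,0,0],
    [0,0,1.5,0,0,0],
    [0,0,1.5,0,0,0],
    [0,0,1.5,0,0,0],
    [0,0,0,0,0,0]
  ]
}}

```text
clock: 10.35
eef_pos: [0.5565, -0.2252, 0.0967]
tcp_rot: [-3.141, 0.0, 1.526]
wrist_force: [0.1, -0.3, -3.5]
gripper_width: 0.0474
finger_force: 62.8
```

Request:
{"method": "play_rows", "body": {
  "plan": [
    [0,0,1,0,0,0],
    [0,0,1,0,0,0],
    [0,0,0,0,0,0]
  ]
}}

```text
clock: 10.72
eef_pos: [0.5565, -0.2253, 0.0947]
tcp_rot: [-3.141, 0.0, 1.526]
wrist_force: [0.5, 0.4, -3.9]
gripper_width: 0.0477
finger_force: 62.8
```

Request:
{"method": "play_rows", "body": {
  "plan": [
    [0,0,0.7,0,0,0],
    [0,0,0.7,0,0,0],
    [0,0,0,0,0,0]
  ]
}}

```text
clock: 11.1
eef_pos: [0.5566, -0.2252, 0.0934]
tcp_rot: [-3.141, 0.0, 1.526]
wrist_force: [0.6, 0.4, -4.0]
gripper_width: 0.0474
finger_force: 62.8
```

Request:
{"method": "play_rows", "body": {
  "plan": [
    [0,0,0.5,0,0,0],
    [0,0,0,0,0,0]
  ]
}}

```text
clock: 11.35
eef_pos: [0.5566, -0.2252, 0.0929]
tcp_rot: [-3.142, 0.0, 1.526]
wrist_force: [0.2, -0.4, -4.4]
gripper_width: 0.0474
finger_force: 62.8
```

Request:
{"method": "play_rows", "body": {
  "plan": [
    [0,0,0.6,0,0,0],
    [0,0,0,0,0,0]
  ]
}}

```text
clock: 11.6
eef_pos: [0.5566, -0.2253, 0.0926]
tcp_rot: [3.141, 0.0, 1.526]
wrist_force: [-1.1, 1.4, 3.6]
gripper_width: 0.0475
finger_force: 63.3
```

Request:
{"method": "play_rows", "body": {
  "plan": [
    [0,0,0.6,0,0,0],
    [0,0,0,0,0,0]
  ]
}}

```text
clock: 11.85
eef_pos: [0.5567, -0.2253, 0.0926]
tcp_rot: [3.141, 0.0, 1.526]
wrist_force: [-4.2, 2.0, 15.6]
gripper_width: 0.0475
finger_force: 64.8
```

It's standing on the tray floor. I'll ease back 0.6 mm and open.

Request:
{"method": "play_rows", "body": {
  "plan": [
    [0,0,-0.6,0,0,0],
    [0,0,0,0,0,0]
  ]
}}

```text
clock: 12.1
eef_pos: [0.5567, -0.2253, 0.0926]
tcp_rot: [3.141, 0.0, 1.526]
wrist_force: [-2.2, 0.5, 6.4]
gripper_width: 0.0474
finger_force: 63.8
```

Request:
{"method": "play_rows", "body": {
  "plan": [
    [0,0,0,0,0,0],
    [0,0,0,0,0,0],
    [0,0,0,0,0,0],
    [0,0,0,0,0,0],
    [0,0,0,0,0,0],
    [0,0,0,0,0,0],
    [0,0,0,0,0,0],
    [0,0,0,0,0,0],
    [0,0,0,0,0,0],
    [0,0,0,0,0,0]
  ],
  "jaw": 100
}}

```text
clock: 13.35
eef_pos: [0.5566, -0.2253, 0.0923]
tcp_rot: [-3.142, 0.0, 1.526]
wrist_force: [-0.2, -0.1, 0.2]
gripper_width: 0.0856
finger_force: 0.0
```

Request:
{"method": "play_rows", "body": {
  "plan": [
    [0,0,-5,0,0,0],
    [0,0,-10,0,0,0],
    [0,0,-20,0,0,0],
    [0,0,-25,0,0,0],
    [0,0,-25,0,0,0],
    [0,0,-25,0,0,0],
    [0,0,-20,0,0,0],
    [0,0,-10,0,0,0],
    [0,0,0,0,0,0],
    [0,0,0,0,0,0]
  ]
}}

```text
clock: 14.6
eef_pos: [0.5564, -0.2251, 0.2317]
tcp_rot: [-3.141, -0.0, 1.526]
wrist_force: [-0.7, 0.4, 0.6]
gripper_width: 0.0855
finger_force: 0.0
```

Run:
```python
from plant import *
from h import *
s=state();print(s["clock"],s["eef_pos"],s["wrist_force"])
a=capture("side")[100:340,240:440,::-1];cv2.imwrite("pics/g.png",cv2.resize(a,(500,600),interpolation=2))
```

```text
14.6 [ 0.55635241 -0.22514687  0.23167308] [-0.65455032  0.38999534  0.60167575]
```

View pics/g.png

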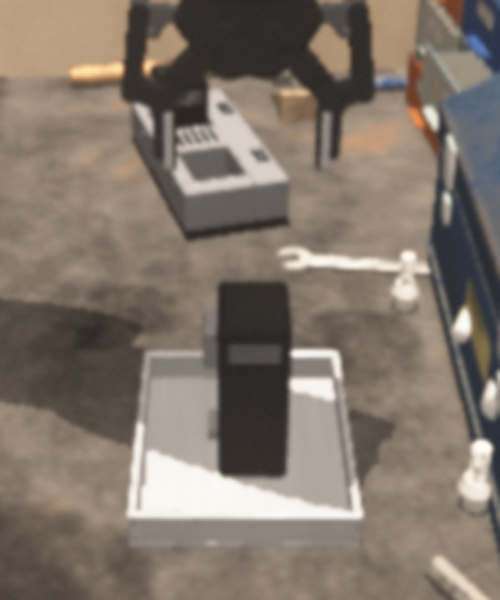

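The pack stands upright in the middle of the tray (x 218–290, bottom at row 475) with its tab out at x≈211, and the gripper is clear.

```bash
python3 -c "
from plant import *
print(hand_in())"
```

```text
the job is handed in; nothing more can be done
None
```

I lifted the tall pack out with its tab held in and set it down upright in the tray, tab sprung out again; the short pack was still in its bay, and I handed the job in at about 14.6 s of the 38 s (no verdict was returned).

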